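Click the dimmer wheel to its mark and switch on

ROBOT

A 7-joint arm with a two-finger parallel gripper is mounted at the origin on the work surface. World frame = base frame: x ahead of the robot, y to its left, z up, the work surface at z = 0. Lengths are in m, angles in degrees, forces in N, time in s.
With the tool pointing down it reaches from about 0.4 to 0.85 m from the base axis. Payload 10.4 kg.
Tool frame: the origin (TCP) lies at the very end of the fingers, on their centre line; the grasp point (between the pads) lies 19 mm behind it (r.tcp_to_grasp is the distance from the TCP to the grasp point, in m); z points along the fingers, y is the direction in which the jaws open and shut (so a half turn about z gives the same grasp; the last joint's range is limited). The gripper opens to 87 mm and grips with 3 to 60 N. Pads are 19 mm wide; open, the fingers measure 117 mm over their backs; the gripper's body (75 mm by 190 mm) begins 51 mm behind the grasp point.
Start: joints at [64.309, 19.034, -3.707, 83.658, 1.238, 77.344, -5.071], TCP at [0.258, -0.569, 0.223] pointing down, gripper open.
Joint ranges: [-148.97, 148.97], [-28.65, 121.19], [-84.17, 76.75], [9.2, 138.47], [-72.65, 252.65], [3.7, 117.97], [-149.18, 149.18]. Speed limits (degrees/s): [127.2, 127.2, 159.86, 159.86, 180, 180, 180].

INTERFACE

Orientations are given as [roll, pitch, yaw] about the fixed x, y, z axes, in that order (R = Rz(yaw) Ry(pitch) Rx(roll)).
In Python, from rig import status, imaging, ticket, r gives the robot as it stands.
- The arm moves only by the tool arm_command, never from a script. Its argument "deltas" is a list of rows, each an object with "linear": the shift along the tool's x, y, z in mm, a list of three; "twist": the turn, a rotation vector about the tool's x, y, z in rad, a list of three. A call has 1 to 5 rows; each row shifts and turns the commanded pose from where the row before left it, along the tool's axes as they then stand; what a row does not reach is not made up. A row lasts 1/12 s, in which the tool goes at most 41.7 mm and 7.16 degrees, less where a joint would pass 70% of its speed; a pose out of reach is approached as far as the arm can. A call with a gripper value outside its range is refused whole. "fingers" is the opening, from 0 (shut) to 1 (fully open), set as the call begins (left out, the last holds). The fingers move at their own pace and stop on an object; "grip_force" is the grip in N (left out, the last holds). Time passes only in rows, so rows that do not move let the fingers close. It gives the time, the measured TCP pose, the force and the opening at its end, in the units of the state.
- status.observe(): the state, without advancing time (a new reading comes with each control period).
- imaging.grab_frame(name): name is "side" or "top"; returns the picture (480x640x3 uint8, red, green, blue); there is no depth.
- imaging.camera_model(name): a dict with "fx", "fy", "cx", "cy" (pixels), "origin" and "attitude" of the camera in the world. Camera axes: x right, y down, z forward; pixel columns grow to the right and rows downward; lengths in m; the calibration is good to about 2 mm. A picture is of the moment at which its call begins. camera_model takes no time and is no camera call.
- ticket.close_job(): hands the job in, once; it reports no verdict.
The state is a dict: "time_s": time; "joint_positions": joint angles; "dq": joint speeds; "tau": joint torques, N m; "tool_pos": TCP position; "tcp_rot": TCP orientation; "ft_force": force on the tool from outside, world axes, zero at the start; "torque": the same for the moment, N m; "opening": finger opening in m.
Only numpy, scipy, OpenCV 4.12 (cv2) and the standard library are available. Lean on these libraries where they do the work, as an engineer would, in place of code of your own. Each camera call takes 0.05 s, during which the arm holds its last target. There are 200 camera calls.

TASK

On the switch board lying flat on the table, set the dining lamp's dimmer: with a fingertip, flick the edge of the ribbed thumbwheel towards the robot's side of the board until the one cross-bar that overhangs the wheel's sides stands straight up on top of the wheel and rests there in its click. Then push the toggle beside it all the way over, away from the robot's side, to switch on, leaving the wheel where it is. Nothing needs grasping; leave the thali, diya, bowl and jar where they are.

Things in the scene. Friction and masses are not known exactly. Their poses are not given: they have to be found in the camera images.
- board: white plastic switch board lying flat, fixed to the table, 130 (its x) x 230 (its y) x 45 mm high; origin at the centre of its underside. Its -x edge is the robot's side (yaw within 0.35 rad of the robot's frame). Thumbwheel at its +y half, toggle at its -y half
- wheel (a joint): angle of the white plastic dimmer thumbwheel, rad. Clicks are 0.524 apart; it snaps into the nearest one when left (about 1 N along the rim moves it on). 0 = cross-bar straight on top; it starts 2 to 4 clicks short, at -1.05, -1.57 or -2.09 (bar on the board's +x side, perhaps down in the slot); grows as the top of the wheel moves to the board's -x. Stops at -2.6 and +1.57
- wheel_axis (a point): point on the board: centre of the thumbwheel, at board (0, 60, 45) mm. Rim radius 30 mm, 24 mm wide, axis level along the board's y, so the upper half stands out of a black slot. 11 of its 12 click positions carry a round rib standing 2 mm above the rim (16 mm apart along the rim), the twelfth a cross-bar
- wheel_top (a point): point fixed to the board: the highest point of the wheel's ribs at the middle of its width, at board (0, 60, 77.2) mm
- wheel_bar (a point): middle of the outer face of the cross-bar, turns with the wheel (33 mm from its axis). The bar is 10 mm wide along the rim and 36 mm long, so it sticks out 6 mm past each side of the wheel; same white plastic
- toggle (a joint): angle of the toggle lever, rad: 0 = off (leans to the board's -x), grows to 1.0 = on (leans to the board's +x); stays where it is left, light to push
- toggle_tip (a point): centre of the ball (14 mm across) at the end of the steel toggle lever, moves with it; the lever is 10 mm thick and pivots about the board's y axis at board (0, -60, 48) mm, 32 mm from this point; when off it leans 0.5 rad to -x, tip 76 mm above the table
- thali: loose round steel thali, 224 mm across, rim 20 mm high; origin under its centre
- diya: loose terracotta diya standing in the thali, 68 mm across, 24 mm high; origin under its centre
- bowl: loose glass bowl, 110 mm across, 55 mm high; origin under its centre
- jar: loose white plastic jar with a twist cap, 64 mm across, 85 mm high; origin under its centre

How it is judged (in metres and radians):
On the way, in this order (a step that is already met when the one before it is completed fails the run):
1. the wheel rests with its bar straight on top while the toggle is still off (value of joint wheel between -0.13 and 0.13 rad and value of joint toggle below 0.3 rad and contact force between the fingers and anything else below 0.05 N), for 0.2 s.
2. the toggle is pushed over to on (value of joint toggle above 0.8 rad), for 0.1 s.
At the end, for the whole second after the job is handed in: the wheel's bar is on top within 0.13 rad (a quarter click), the toggle is on (above 0.8 of 1.0 rad), thali, diya, bowl and jar are within 15 mm of where they started (value of joint wheel between -0.13 and 0.13 rad and value of joint toggle above 0.8 rad and distance of each of thali, diya, bowl, jar from where it was at the start of the episode below 0.015 m); the robot touches nothing.
It fails at once if the thali, diya, bowl or jar is pushed away or lifted (over 20 mm) (distance of any of thali, diya, bowl, jar from where it was at the start of the episode above 0.02 m).
It fails at once if the toggle is switched on before the wheel has come up to its mark (value of joint toggle above 0.5 rad and value of joint wheel below -0.35 rad).
It also fails if it takes over 54 s, if anything falls off the work surface, if the arm or the gripper's body presses on something with over 40 N, if the wrist force passes 120 N, or if a joint passes its speed limit or range.

## Working session

There is one attempt and no reset: what is moved stays moved. The work goes in short steps, Python scripts to look and compute and a tool call to move; the robot and the scene stay as the last step left them, time stands still between calls to the robot, and variables do not carry over. Pictures are saved under pics/ and viewed, about 8 in all and at most 12, crops included, and the job is handed in when it is done.

Besides the shell and the picture viewer there is one more tool, called as name(argument=value, ...) on one line, values as JSON. arm_command: Moves the arm, as the interface text tells. Its arguments: {"type":"object","properties":{"deltas":{"type":"array"},"fingers":{"type":"number"},"grip_force":{"type":"number"}},"required":["deltas"]}

```bash
ls; mkdir -p pics; python3 - <<'E'
from rig import status, imaging, ticket, r
import cv2
for n in("top","side"):
    cv2.imwrite(f"pics/{n}0.png",imaging.grab_frame(n)[:,:,::-1]); print(imaging.camera_model(n))
print(status.observe())
E
```

```text
pics
{'fx': 519.4607674661825, 'fy': 519.4607674661825, 'cx': 312.8715419713181, 'cy': 235.17097286833265, 'origin': array([0.44508342, 0.03662803, 0.93987088]), 'attitude': array([-172.48460729,   -1.67988821,  -89.32992716])}
{'fx': 444.8850027561052, 'fy': 444.8850027561052, 'cx': 316.59651919222654, 'cy': 242.9632241395247, 'origin': array([0.44190047, 0.72663589, 0.66482495]), 'attitude': array([-129.58890748,   -0.87958634, -167.61555722])}
{'time_s': 0.1, 'joint_positions': array([64.30983973, 19.06999734, -3.70846271, 83.70059085,  1.23761769,
       77.34279211, -5.06924096]), 'dq': array([-0.0078056 , -0.08530891, -0.02290466, -0.07580676, -0.02560239,
       -0.07750592, -0.05240175]), 'tau': array([ 9.52447335e-04, -6.24545860e+01,  2.42391892e-02, -3.90711951e+01,
       -6.13250420e-02,  3.67467140e-02,  6.33030345e-05]), 'tool_pos': array([ 0.25801307, -0.56888288,  0.22182066]), 'tcp_rot': array([-1.79926527e+02,  2.80704789e-03,  2.43991603e+01]), 'ft_force': array([-0.5903962 ,  0.33466067,  0.7076092 ]), 'torque': array([ 0.01939829, -0.02027924,  0.01105315]), 'opening': 0.0869638214602675}
```

View pics/top0.png

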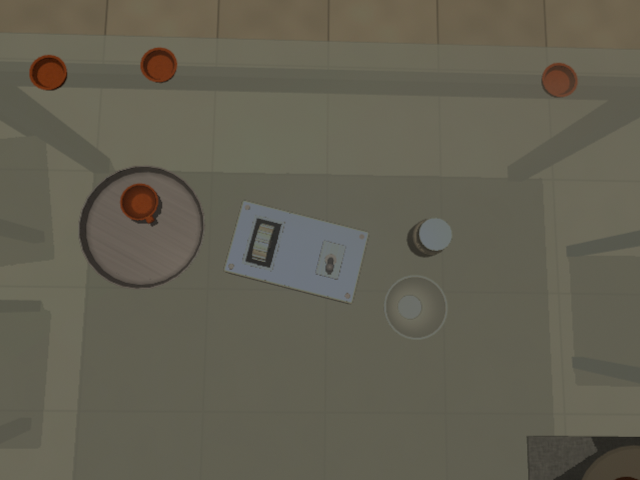

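View pics/side0.png

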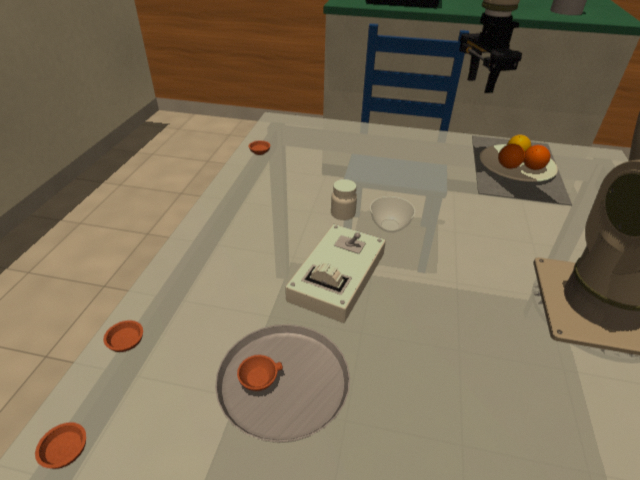

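Top view: the board's top corners are near px (245,203), (367,235), (352,302) and (226,271). The wheel is at (264,242), the toggle at (330,262), and the thali is left of the board. Side view: the wheel is at (327,275), the toggle at (353,240). Next I fit the board pose and zoom in.

```bash
cat > h.py <<'E'
import numpy as np, cv2
from scipy.spatial.transform import Rotation as R
from scipy.optimize import least_squares
from rig import status, imaging, ticket, r
def proj(n,P):
    m=imaging.camera_model(n); A=R.from_euler('xyz',m['attitude'],degrees=True).as_matrix()
    c=(np.atleast_2d(P)-m['origin'])@A
    return np.c_[m['fx']*c[:,0]/c[:,2]+m['cx'], m['fy']*c[:,1]/c[:,2]+m['cy']]
def b2w(p,B):
    x,y,t=B; B_=np.array([x,y,0]); return R.from_euler('z',t).apply(np.atleast_2d(p)/1000.)+B_
E
python3 - <<'E'
from h import *
C=np.array([[65,115,45],[65,-115,45],[-65,-115,45],[-65,115,45]])
px=np.array([[245,203],[367,235],[352,302],[226,271]])
s=least_squares(lambda B:(proj('top',b2w(C,B))-px).ravel(),[.5,.05,-.2]); B=s.x
print(B,s.fun.round(1)); print('side corners',proj('side',b2w(C,B)).round(0).tolist())
print('axis/top/toggle',b2w([[0,60,45],[0,60,77.2],[-15.3,-60,76]],B))
out=[]
for n,(u,v,w,h) in dict(top=(215,190,160,120),side=(280,220,112,84)).items():
    im=cv2.imread(f'pics/{n}0.png')[v:v+h,u:u+w]
    k=640/w; im=cv2.resize(im,(400,300) ,interpolation=cv2.INTER_CUBIC) if 0 else cv2.resize(im,(640,480),interpolation=cv2.INTER_CUBIC)
    out.append(im[:,:] )
big=np.vstack([cv2.resize(out[0],(400,300)),cv2.resize(out[1],(400,300))])
# tight wheel crops
def crop(n,u,v,w,h): return cv2.resize(cv2.imread(f'pics/{n}0.png')[v:v+h,u:u+w],(400,300),interpolation=cv2.INTER_CUBIC)
big=np.hstack([big,np.vstack([crop('top',237,215,60,45),crop('side',297,252,60,45)])])
cv2.imwrite('pics/zoom0.png',np.clip(big*1.4,0,255).astype(np.uint8))
E
```

```text
[ 0.53320383  0.03786651 -0.23395736] [-2.  -2.7  3.7 -2.5  1.3  3.4 -2.9  1.5]
side corners [[286.0, 286.0], [334.0, 223.0], [388.0, 239.0], [348.0, 308.0]]
axis/top/toggle [[ 0.54711357  0.0962319   0.045     ]
 [ 0.54711357  0.0962319   0.0772    ]
 [ 0.50441092 -0.0169519   0.076     ]]
```

View pics/zoom0.png

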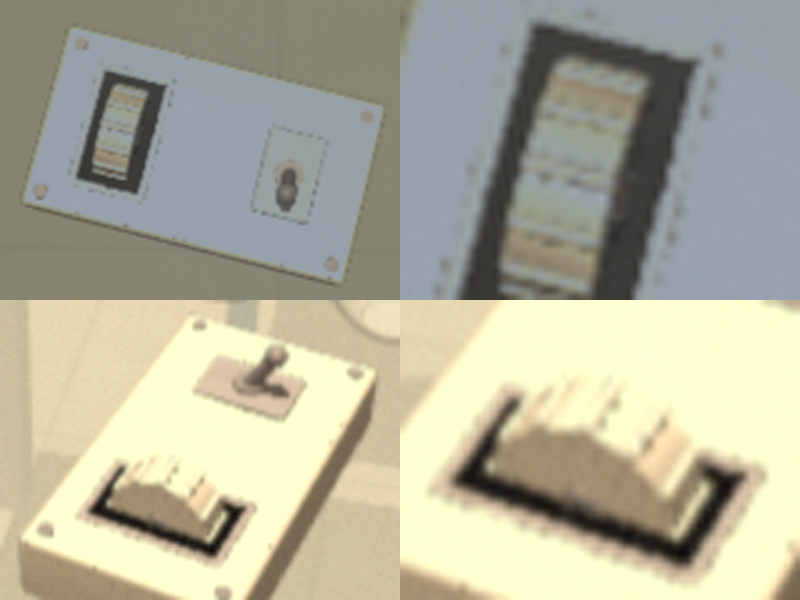

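The bar's overhang isn't visible on the upper half of the wheel, so it probably starts at -1.57 or -2.09. Refitting with the zoomed corners.

```bash
python3 - <<'E'
from h import *
C=np.array([[65,115,45],[65,-115,45],[-65,-115,45],[-65,115,45]])
px=np.array([[70,25],[384,103],[343,283],[22,203]])/2.5+[215,190]
ps=np.array([[22,550],[195,318],[376,375],[250,600]])*.28+[280,220]
s=least_squares(lambda B:(proj('top',b2w(C,B))-px).ravel(),[.5,.05,-.2]); print(s.x,s.fun.round(1))
s=least_squares(lambda B:np.r_[(proj('top',b2w(C,B))-px).ravel(),(proj('side',b2w(C[:3],B))-ps[:3]).ravel()],[.5,.05,-.2]); B=s.x
print(B,s.fun.round(1)); np.save('B.npy',B)
print('axis/top/toggle',b2w([[0,60,45],[0,60,77.2],[-15.3,-60,76]],B))
print(proj('top',b2w([[0,60,77],[-15.3,-60,76]],B)),proj('side',b2w([[0,60,77],[-15.3,-60,76]],B)))
E
```

```text
[ 0.53541885  0.0389582  -0.22951835] [-0.9 -0.8  1.3 -0.3  0.7  0.6 -1.2  0.3]
[ 0.52368661  0.08879618 -0.19924937] [-31.4   7.  -27.8   3.7 -26.8   5.5 -30.1   9.   -1.  -67.   -2.6 -72.3
   3.  -72.2]
axis/top/toggle [[0.53556262 0.1476091  0.045     ]
 [0.53556262 0.1476091  0.0772    ]
 [0.49681329 0.03301164 0.076     ]]
[[231.59802639 248.04148786]
 [300.16715947 272.32052534]] [[329.34413722 286.10496804]
 [358.80316675 250.60918843]]
```

arm_command(deltas=[{"linear": [0,0,0],"twist": [0,0,0.11]},{"linear": [0,0,0],"twist": [0,0,0.11]},{"linear": [0,0,0],"twist": [0,0,0.11]},{"linear": [0,0,0],"twist": [0,0,0.11]},{"linear": [0,0,0],"twist": [0,0,0.11]}], fingers=0)

```text
time_s: 0.52
tool_pos: [0.258, -0.569, 0.2221]
tcp_rot: [-180.0, 0.0, -7.4]
ft_force: [-0.4, -0.1, 0.3]
opening: 0.0613
```

```bash
python3 - <<'E'
from h import *
C=np.array([[65,115,45],[65,-115,45],[-65,-115,45],[-65,115,45]])
px=np.array([[70,25],[384,103],[343,283],[22,203]])/2.5+[215,190]
ps=(np.array([[22,550],[195,318],[376,375]])-[0,300])*.28+[280,220]
s=least_squares(lambda B:np.r_[(proj('top',b2w(C,B))-px).ravel(),(proj('side',b2w(C[:3],B))-ps).ravel()],[.5,.05,-.2]); B=s.x
print(B,s.fun.round(1)); np.save('B.npy',B)
print('axis/toggle',b2w([[0,60,45],[-15.3,-60,76]],B))
print(proj('top',b2w([[0,60,77],[-15.3,-60,76]],B)),proj('side',b2w([[0,60,77],[-15.3,-60,76]],B)))
t=status.observe()['tool_pos']; print('tcp in board mm',R.from_euler('z',-B[2]).apply(t-[B[0],B[1],0])*1000)
E
```

```text
[ 0.5346204   0.04039475 -0.22732231] [-1.8 -0.2  0.5 -0.   0.   1.  -2.   0.9 -0.8 -3.2 -1.7 -1.8  1.2 -2. ]
axis/toggle [[ 0.54814258  0.09885115  0.045     ]
 [ 0.50619185 -0.0146135   0.076     ]]
[[261.16895443 240.9752452 ]
 [328.83976341 267.07260518]] [[327.83168975 267.66630826]
 [357.62811348 235.74857114]]
tcp in board mm [-132.13373519 -656.02025327  222.06209035]
```

arm_command(deltas=[{"linear": [9,-39.5,0],"twist": [0,0,0.098]},{"linear": [9,-39.5,0],"twist": [0,0,0]},{"linear": [9,-39.5,0],"twist": [0,0,0]},{"linear": [9,-39.5,0],"twist": [0,0,0]},{"linear": [9,-39.5,0],"twist": [0,0,0]}])

```text
time_s: 0.93
tool_pos: [0.3422, -0.3829, 0.2222]
tcp_rot: [-180.0, 0.0, -12.7]
ft_force: [1.3, -0.2, -0.2]
opening: 0.0283
```

arm_command(deltas=[{"linear": [9,-39.5,0],"twist": [0,0,0]},{"linear": [9,-39.5,0],"twist": [0,0,0]},{"linear": [9,-39.5,0],"twist": [0,0,0]},{"linear": [9,-39.5,0],"twist": [0,0,0]},{"linear": [9,-39.5,0],"twist": [0,0,0]}])

```text
time_s: 1.35
tool_pos: [0.4296, -0.2003, 0.2225]
tcp_rot: [180.0, 0.0, -12.7]
ft_force: [1.0, -0.3, 0.2]
opening: 0.0017
```

arm_command(deltas=[{"linear": [9,-39.5,0],"twist": [0,0,0]},{"linear": [9,-39.5,0],"twist": [0,0,0]},{"linear": [9,-39.5,0],"twist": [0,0,0]},{"linear": [9,-39.5,0],"twist": [0,0,0]},{"linear": [9,-39.5,0],"twist": [0,0,0]}])

```text
time_s: 1.77
tool_pos: [0.5171, -0.0176, 0.2225]
tcp_rot: [180.0, -0.0, -12.7]
ft_force: [0.4, -1.2, -1.1]
opening: 0.0003
```

arm_command(deltas=[{"linear": [9,-39.5,0],"twist": [0,0,0]},{"linear": [9,-39.5,0],"twist": [0,0,0]},{"linear": [9,-39.5,0],"twist": [0,0,0]},{"linear": [0,0,0],"twist": [0,0,0]}])

```text
time_s: 2.1
tool_pos: [0.5697, 0.099, 0.2218]
tcp_rot: [-179.8, 0.1, -12.2]
ft_force: [-0.9, 1.6, 0.1]
opening: 0.0005
```

arm_command(deltas=[{"linear": [0,0,0],"twist": [0,0.11,0]},{"linear": [0,0,0],"twist": [0,0.11,0]},{"linear": [0,0,0],"twist": [0,0.11,0]},{"linear": [0,0,0],"twist": [0,0.11,0]},{"linear": [0,0,0],"twist": [0,0.11,0]}])

```text
time_s: 2.52
tool_pos: [0.5691, 0.0905, 0.2231]
tcp_rot: [-179.9, -31.8, -12.7]
ft_force: [1.0, 0.5, 0.2]
opening: 0.0006
```

```bash
cat >> h.py <<'E'
def tb():
    B=np.load('B.npy'); o=status.observe()
    Q=R.from_euler('xyz',o['tcp_rot'],degrees=True)
    p=R.from_euler('z',-B[2]).apply(o['tool_pos']-[B[0],B[1],0])*1000
    print('t',o['time_s'],'board',p.round(1),'rot',o['tcp_rot'].round(1),'F',o['ft_force'].round(2),'open',round(o['opening'],4))
    return p,Q,B
def to(*T):  # tool-axes deltas through board waypoints (mm)
    p,Q,B=tb()
    for t in T:
        print(t,'->',Q.inv().apply(R.from_euler('z',B[2]).apply(np.array(t)-p)).round(1)); p=np.array(t)
E
python3 - <<'E'
from h import *
to((9,60,120),(9,60,90),(9,60,74.5),(0,60,75.5),(-8,60,74.5),(-16,60,71.5),(-24,60,95))
B=np.load('B.npy')
cv2.imwrite('pics/a1.png',cv2.resize(imaging.grab_frame('side')[190:340,240:440,::-1],(800,600),interpolation=cv2.INTER_CUBIC))
print(status.observe()['joint_positions'].round(0))
E
```

```text
t 2.5167 board [ 22.3  56.6 223.1] rot [-179.9  -31.8  -12.7] F [1.   0.54 0.19] open 0.0006
(9, 60, 120) -> [-65.6  -3.4  80.6]
(9, 60, 90) -> [-15.8   0.   25.5]
(9, 60, 74.5) -> [-8.2  0.  13.2]
(0, 60, 75.5) -> [-7.1 -0.1 -5.6]
(-8, 60, 74.5) -> [-7.3 -0.1 -3.4]
(-16, 60, 71.5) -> [-8.4 -0.  -1.7]
(-24, 60, 95) -> [  5.6  -0.1 -24.2]
[  13.   -5.  -36.  117.   22.   43. -139.]
```

View pics/a1.png

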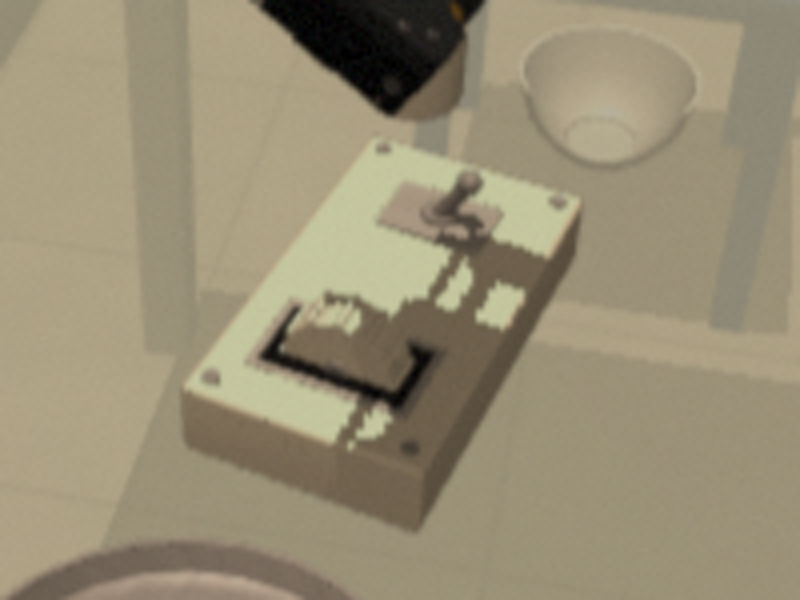

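View a1: the wheel is at px (350,340), the toggle at (465,190) and still off, with the gripper tilted above. Joint 7 is at -139°, so I'll watch it as I descend.

arm_command(deltas=[{"linear": [-19,-0.9,26],"twist": [0,0,0]},{"linear": [-19,-0.9,26],"twist": [0,0,0]},{"linear": [-19,-0.9,26],"twist": [0,0,0]},{"linear": [-16,-0.7,24],"twist": [0,0,0]},{"linear": [0,0,0],"twist": [0,0,0]}])

```text
time_s: 2.98
tool_pos: [0.5632, 0.0883, 0.1386]
tcp_rot: [-179.7, -30.8, -12.4]
ft_force: [-0.5, 0.0, 0.4]
opening: 0.0006
```

```bash
python3 - <<'E'
from h import *
to((16,60,93),(15,60,79.9),(8,60,80.7),(1,60,79.9),(-5.9,60,77.4),(-20,60,100),(16,60,93))
print(status.observe()['joint_positions'].round(0))
E
```

```text
t 2.9833 board [ 17.   53.1 138.6] rot [-179.7  -30.8  -12.4] F [-0.54  0.04  0.43] open 0.0006
(16, 60, 93) -> [-24.2  -6.7  38.7]
(15, 60, 79.9) -> [-7.6  0.  10.7]
(8, 60, 80.7) -> [-5.6 -0.1 -4.3]
(1, 60, 79.9) -> [-6.4 -0.1 -2.9]
(-5.9, 60, 77.4) -> [-7.2 -0.1 -1.4]
(-20, 60, 100) -> [ -0.5  -0.3 -26.6]
(16, 60, 93) -> [27.3  0.5 24.4]
[  -2.    0.  -22.  123.   31.   36. -149.]
```

Joint 7 has reached its limit. I'll back off and spin half a turn about the tool axis: the same fingertip geometry, with joint 7 near mid-range.

arm_command(deltas=[{"linear": [0,0,-25],"twist": [0,0,0]},{"linear": [0,0,-10],"twist": [0,0,-0.12]},{"linear": [0,0,0],"twist": [0,0,-0.12]},{"linear": [0,0,0],"twist": [0,0,-0.12]},{"linear": [0,0,0],"twist": [0,0,-0.12]}])

```text
time_s: 3.4
tool_pos: [0.547, 0.093, 0.1722]
tcp_rot: [164.6, -27.3, 19.2]
ft_force: [-0.3, 0.5, -0.0]
opening: 0.0006
```

arm_command(deltas=[{"linear": [0,0,0],"twist": [0,0,-0.12]},{"linear": [0,0,0],"twist": [0,0,-0.12]},{"linear": [0,0,0],"twist": [0,0,-0.12]},{"linear": [0,0,0],"twist": [0,0,-0.12]},{"linear": [0,0,0],"twist": [0,0,-0.12]}])

```text
time_s: 3.82
tool_pos: [0.5469, 0.0929, 0.1718]
tcp_rot: [152.1, -14.2, 53.4]
ft_force: [-0.2, 0.8, -1.3]
opening: 0.0009
```

arm_command(deltas=[{"linear": [0,0,0],"twist": [0,0,-0.12]},{"linear": [0,0,0],"twist": [0,0,-0.12]},{"linear": [0,0,0],"twist": [0,0,-0.12]},{"linear": [0,0,0],"twist": [0,0,-0.12]},{"linear": [0,0,0],"twist": [0,0,-0.12]}])

```text
time_s: 4.23
tool_pos: [0.5469, 0.0929, 0.1718]
tcp_rot: [149.1, 3.1, 83.3]
ft_force: [-0.2, -0.3, 0.2]
opening: 0.0005
```

arm_command(deltas=[{"linear": [0,0,0],"twist": [0,0,-0.12]},{"linear": [0,0,0],"twist": [0,0,-0.12]},{"linear": [0,0,0],"twist": [0,0,-0.12]},{"linear": [0,0,0],"twist": [0,0,-0.12]},{"linear": [0,0,0],"twist": [0,0,-0.12]}])

```text
time_s: 4.65
tool_pos: [0.5469, 0.0929, 0.1718]
tcp_rot: [155.4, 19.5, 114.3]
ft_force: [-0.1, 0.6, 0.0]
opening: 0.0006
```

arm_command(deltas=[{"linear": [0,0,0],"twist": [0,0,-0.12]},{"linear": [0,0,0],"twist": [0,0,-0.12]},{"linear": [0,0,0],"twist": [0,0,-0.12]},{"linear": [0,0,0],"twist": [0,0,-0.12]},{"linear": [0,0,0],"twist": [0,0,-0.12]}])

```text
time_s: 5.07
tool_pos: [0.5469, 0.0928, 0.1718]
tcp_rot: [171.0, 29.8, 150.5]
ft_force: [0.4, 0.3, 0.0]
opening: 0.0005
```

```bash
cat >> h.py <<'E'
def rotneed(tilt):  # tool-frame rotvec to tool x=-board x, tilted tips to +x
    p,Q,B=tb(); c,s=np.cos(tilt),np.sin(tilt)
    M=R.from_euler('z',B[2])*R.from_matrix(np.array([[-c,0,s],[0,1,0],[-s,0,-c]]))
    print('need twist',(Q.inv()*M).as_rotvec().round(3),'joints',status.observe()['joint_positions'].round(0))
E
python3 -c "
from h import *
rotneed(.55)"
```

```text
t 5.0667 board [  0.2  53.8 171.8] rot [171.   29.8 150.5] F [0.38 0.29 0.04] open 0.0005
need twist [ 0.01  -0.01  -0.248] joints [-10.  -5. -15. 123.  27.  39.  20.]
```

arm_command(deltas=[{"linear": [0,0,0],"twist": [0,0,-0.124]},{"linear": [0,0,0],"twist": [0,0,-0.124]},{"linear": [0,0,0],"twist": [0,0,0]}])

```text
time_s: 5.32
tool_pos: [0.5469, 0.0928, 0.1718]
tcp_rot: [179.4, 31.0, 167.0]
ft_force: [0.6, 0.2, -0.3]
opening: 0.0003
```

```bash
python3 - <<'E'
from h import *
to((18,60,93),(15,60,79.9),(8,60,80.7),(1,60,79.9),(-5.9,60,77.4),(-20,60,100),(18,60,93))
E
```

```text
t 5.3167 board [  0.2  53.8 171.8] rot [179.4  31.  167. ] F [ 0.64  0.21 -0.26] open 0.0003
(18, 60, 93) -> [25.3  5.3 76.7]
(15, 60, 79.9) -> [ 9.3 -0.1  9.7]
(8, 60, 80.7) -> [ 5.6  0.1 -4.3]
(1, 60, 79.9) -> [ 6.4  0.  -2.9]
(-5.9, 60, 77.4) -> [ 7.2  0.  -1.4]
(-20, 60, 100) -> [  0.4   0.3 -26.6]
(18, 60, 93) -> [-29.   -0.3  25.6]
```

arm_command(deltas=[{"linear": [12.5,2.7,38],"twist": [0,0,0]},{"linear": [12.8,2.6,38.7],"twist": [0,0,0]},{"linear": [0,0,0],"twist": [0,0,0]},{"linear": [9.3,0,9.7],"twist": [0,0,0]},{"linear": [0,0,0],"twist": [0,0,0]}])

```text
time_s: 5.73
tool_pos: [0.563, 0.0955, 0.0797]
tcp_rot: [179.1, 31.0, 166.3]
ft_force: [0.7, 0.1, 1.0]
opening: 0.0009
```

```bash
python3 - <<'E'
from h import *
to((8,60,80.7))
cv2.imwrite('pics/a2.png',cv2.resize(imaging.grab_frame('side')[215:305,270:390,::-1],(800,600),interpolation=cv2.INTER_CUBIC))
print(status.observe()['joint_positions'].round(0))
E
```

```text
t 5.7333 board [15.2 60.  79.7] rot [179.1  31.  166.3] F [0.65 0.12 1.02] open 0.0009
(8, 60, 80.7) -> [ 5.6 -0.  -4.6]
[-12.   5. -14. 126.  42.  30.  18.]
```

View pics/a2.png

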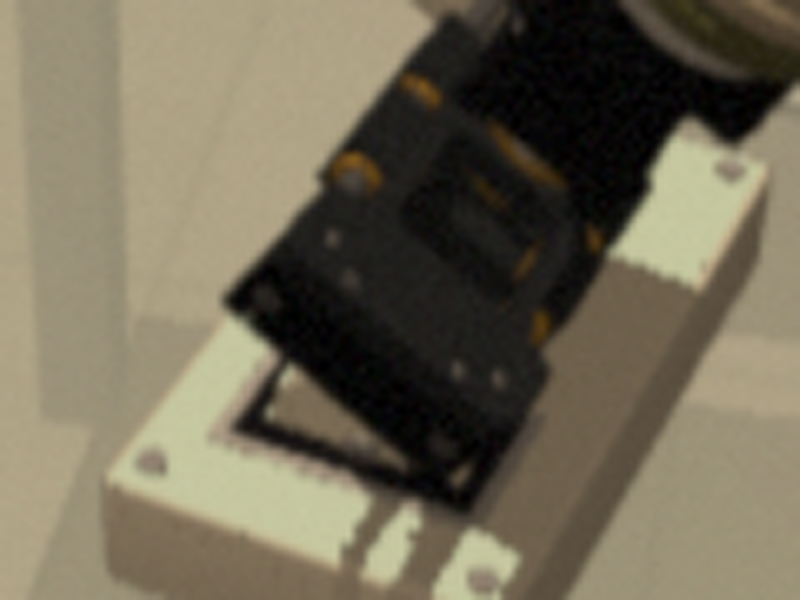

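View a2: the gripper body hides the finger and wheel. The slot is visible at px (340,430) and nothing is pressed (about 1 N). First stroke.

arm_command(deltas=[{"linear": [5.6,0,-4.6],"twist": [0,0,0]},{"linear": [6.4,0,-2.9],"twist": [0,0,0]},{"linear": [7.2,0,-1.4],"twist": [0,0,0]},{"linear": [0,0,0],"twist": [0,0,0]}])

```text
time_s: 6.12
tool_pos: [0.5406, 0.1008, 0.077]
tcp_rot: [179.1, 31.0, 166.6]
ft_force: [-0.9, 0.9, -0.1]
opening: 0.0006
```

```bash
python3 - <<'E'
from h import *
to((-20,60,100),(-40,60,160))
E
```

```text
t 6.1167 board [-7.7 60.2 77. ] rot [179.1  31.  166.6] F [-0.86  0.9  -0.05] open 0.0006
(-20, 60, 100) -> [ -1.3   0.1 -26. ]
(-40, 60, 160) -> [-13.8   0.8 -61.7]
```

arm_command(deltas=[{"linear": [0.4,0,-26],"twist": [0,0,0]},{"linear": [0,0,-40],"twist": [0,0,0]},{"linear": [0,0,-40],"twist": [0,0,0]},{"linear": [0,0,0],"twist": [0,0,0]}])

```text
time_s: 6.45
tool_pos: [0.4885, 0.1143, 0.175]
tcp_rot: [178.8, 31.5, 166.5]
ft_force: [2.4, 1.4, 1.4]
opening: 0.0002
```

```bash
python3 - <<'E'
from h import *
to((18,60,93),(15,60,79.9))
a=cv2.resize(imaging.grab_frame('side')[245:305,290:370],(800,600),interpolation=cv2.INTER_CUBIC)[:,:,::-1]
b=cv2.resize(imaging.grab_frame('top')[212:272,225:305],(800,600),interpolation=cv2.INTER_CUBIC)[:,:,::-1]
c=cv2.imread('pics/side0.png')[245:305,290:370]; c=cv2.resize(c,(400,300),interpolation=cv2.INTER_CUBIC)
cv2.imwrite('pics/a3.png',np.vstack([np.hstack([cv2.resize(a,(400,300)),c]),np.hstack([cv2.resize(b,(400,300)),cv2.resize(cv2.imread('pics/top0.png')[212:272,225:305],(400,300))])]))
E
```

```text
t 6.45 board [-61.6  61.6 175. ] rot [178.8  31.5 166.5] F [2.37 1.45 1.42] open 0.0002
(18, 60, 93) -> [-25.1  -3.4 111.4]
(15, 60, 79.9) -> [ 9.4 -0.2  9.6]
```

View pics/a3.png

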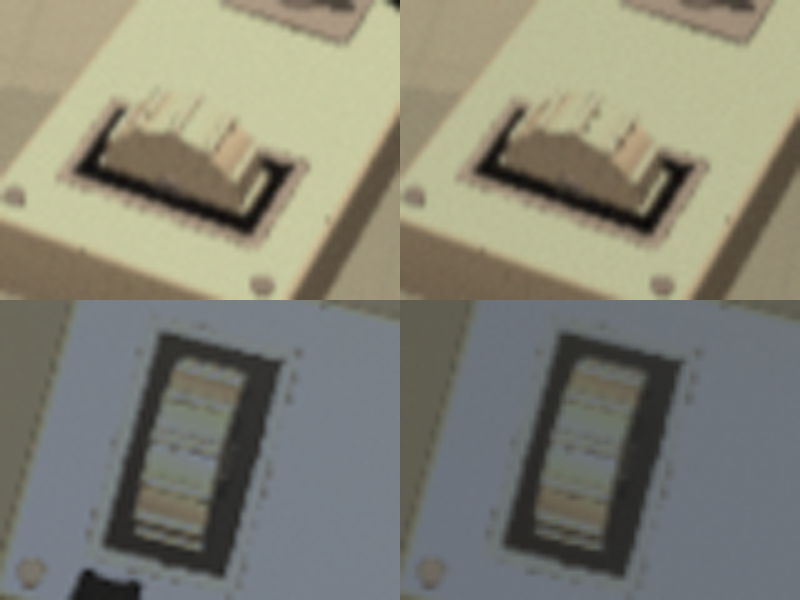

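View a3: both views look nearly unchanged from the start (left is now, right is before). The bar isn't visible, so the wheel either moved exactly one click or not at all. I'll go back and find the contact by force.

arm_command(deltas=[{"linear": [-8.4,-1.1,37.1],"twist": [0,0,0]},{"linear": [-8.4,-1.1,37.1],"twist": [0,0,0]},{"linear": [-8.3,-1.2,37.2],"twist": [0,0,0]},{"linear": [9.4,-0.2,9.6],"twist": [0,0,0]},{"linear": [0,0,0],"twist": [0,0,0]}])

```text
time_s: 6.97
tool_pos: [0.5696, 0.0901, 0.0761]
tcp_rot: [178.9, 31.6, 166.3]
ft_force: [10.0, -10.3, 31.1]
opening: 0.0003
```

arm_command(deltas=[{"linear": [0.5,0,0.9],"twist": [0,0,0]},{"linear": [0,0,0],"twist": [0,0,0]},{"linear": [0,0,0],"twist": [0,0,0]}])

```text
time_s: 7.22
tool_pos: [0.5682, 0.0906, 0.0766]
tcp_rot: [178.9, 31.6, 166.3]
ft_force: [7.9, -9.9, 31.1]
opening: 0.0007
```

arm_command(deltas=[{"linear": [0.5,0,0.9],"twist": [0,0,0]},{"linear": [0,0,0],"twist": [0,0,0]},{"linear": [0,0,0],"twist": [0,0,0]}])

```text
time_s: 7.47
tool_pos: [0.5688, 0.0905, 0.0763]
tcp_rot: [178.9, 31.7, 166.3]
ft_force: [10.3, -11.8, 32.5]
opening: 0.0006
```

```bash
python3 -c "
from h import *
to((8,60,78.5))"
```

```text
t 7.4667 board [22.  56.5 76.3] rot [178.9  31.7 166.3] F [ 10.27 -11.83  32.49] open 0.0006
(8, 60, 78.5) -> [10.8  3.5 -9.2]
```

Contact is confirmed, pressing too hard (31 N) at board x≈22. Easing off.

arm_command(deltas=[{"linear": [0,0,-8],"twist": [0,0,0]},{"linear": [0,0,0],"twist": [0,0,0]},{"linear": [0,0,0],"twist": [0,0,0]}])

```text
time_s: 7.72
tool_pos: [0.56, 0.0926, 0.0786]
tcp_rot: [179.1, 31.2, 166.5]
ft_force: [0.8, -3.6, 17.1]
opening: 0.0003
```

```bash
python3 -c "
from h import *
to((15,60,79.7),(8,60,80.2),(1,60,79.4),(-5.9,60,77))"
```

```text
t 7.7167 board [13.  56.6 78.6] rot [179.1  31.2 166.5] F [ 0.81 -3.61 17.09] open 0.0003
(15, 60, 79.7) -> [-2.3  3.5  0.1]
(8, 60, 80.2) -> [ 5.7  0.  -4.1]
(1, 60, 79.4) -> [ 6.4 -0.  -2.9]
(-5.9, 60, 77) -> [ 7.1 -0.  -1.5]
```

arm_command(deltas=[{"linear": [-2,3.5,-3],"twist": [0,0,0]},{"linear": [0,0,0],"twist": [0,0,0]},{"linear": [0,0,0],"twist": [0,0,0]}])

```text
time_s: 7.97
tool_pos: [0.5588, 0.0964, 0.0798]
tcp_rot: [179.1, 31.0, 166.6]
ft_force: [0.6, 0.3, 4.4]
opening: 0.0007
```

```bash
python3 -c "
from h import *
to((15,60,79.7),(8,60,80.2),(1,60,79.4),(-5.9,60,77))"
```

```text
t 7.9667 board [10.9 60.  79.8] rot [179.1  31.  166.6] F [0.6  0.26 4.43] open 0.0007
(15, 60, 79.7) -> [-3.4  0.   2.2]
(8, 60, 80.2) -> [ 5.7  0.  -4. ]
(1, 60, 79.4) -> [ 6.4 -0.  -2.9]
(-5.9, 60, 77) -> [ 7.2 -0.  -1.5]
```

Light rim contact (4 N) at TCP board (10.9, 79.8), which matches the geometry. Now stroking from here.

arm_command(deltas=[{"linear": [2.3,0,-1.8],"twist": [0,0,0]},{"linear": [3.2,0,-1.5],"twist": [0,0,0]},{"linear": [3.2,0,-1.4],"twist": [0,0,0]}])

```text
time_s: 8.22
tool_pos: [0.5478, 0.0984, 0.0788]
tcp_rot: [179.2, 30.9, 166.6]
ft_force: [0.1, -0.1, 0.4]
opening: 0.0006
```

arm_command(deltas=[{"linear": [3.6,0,-0.8],"twist": [0,0,0]},{"linear": [3.6,0,-0.7],"twist": [0,0,0]},{"linear": [0,0,0],"twist": [0,0,0]}])

```text
time_s: 8.47
tool_pos: [0.5413, 0.1002, 0.077]
tcp_rot: [179.2, 31.0, 166.6]
ft_force: [-0.2, -0.4, 0.6]
opening: 0.0007
```

```bash
python3 -c "
from h import *
to((-10,60,83))"
```

```text
t 8.4667 board [-6.9 59.8 77. ] rot [179.2  31.  166.6] F [-0.17 -0.39  0.58] open 0.0007
(-10, 60, 83) -> [-0.5  0.3 -6.8]
```

arm_command(deltas=[{"linear": [0,0,-10],"twist": [0,0,0]},{"linear": [0,0,-15],"twist": [0,0,0]},{"linear": [0,0,-40],"twist": [0,0,0]},{"linear": [0,0,-40],"twist": [0,0,0]},{"linear": [0,0,0],"twist": [0,0,0]}])

```text
time_s: 8.88
tool_pos: [0.4895, 0.1137, 0.1743]
tcp_rot: [178.8, 31.4, 166.5]
ft_force: [2.4, 0.7, 1.1]
opening: 0.0002
```

```bash
cat >> h.py <<'E'
def wheelpic(name):
    a=imaging.grab_frame('side')[245:305,290:370,::-1]; b=imaging.grab_frame('top')[212:272,225:305,::-1]
    f=lambda i:cv2.resize(i,(400,300),interpolation=cv2.INTER_CUBIC)
    cv2.imwrite(f'pics/{name}.png',np.clip(np.hstack([f(a),f(b)])*1.3,0,255).astype(np.uint8))
E
python3 -c "
from h import *
to((18,60,93)); wheelpic('a4')"
```

```text
t 8.8833 board [-60.5  61.2 174.3] rot [178.8  31.4 166.5] F [2.43 0.68 1.06] open 0.0002
(18, 60, 93) -> [-24.6  -3.  110.3]
```

View pics/a4.png

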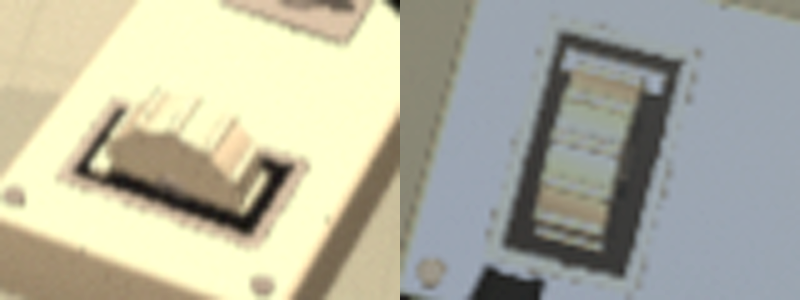

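View a4: the bar now shows at the slot's +x end, level with the board (px (615,65) in the top crop), so the wheel is at -1.57 and three clicks remain. Next stroke, letting the arm settle before I measure.

arm_command(deltas=[{"linear": [-8,-1,35],"twist": [0,0,0]},{"linear": [-8,-1,35],"twist": [0,0,0]},{"linear": [-8,-1,33],"twist": [0,0,0]},{"linear": [0,0,0],"twist": [0,0,0]},{"linear": [0,0,0],"twist": [0,0,0]}])

```text
time_s: 9.4
tool_pos: [0.5592, 0.0913, 0.0875]
tcp_rot: [179.4, 30.6, 166.6]
ft_force: [-0.1, 0.8, 0.1]
opening: 0.0004
```

```bash
python3 -c "
from h import *
to((12.5,60,88),(12.5,60,79.8),(8,60,80.2),(1,60,79.4),(-6.5,60,76.5))"
```

```text
t 9.4 board [12.5 55.1 87.5] rot [179.4  30.6 166.6] F [-0.05  0.78  0.06] open 0.0004
(12.5, 60, 88) -> [-0.2  4.9 -0.4]
(12.5, 60, 79.8) -> [ 4.2 -0.1  7.1]
(8, 60, 80.2) -> [ 3.7 -0.  -2.6]
(1, 60, 79.4) -> [ 6.4 -0.  -2.9]
(-6.5, 60, 76.5) -> [ 7.9 -0.  -1.3]
```

arm_command(deltas=[{"linear": [0,4.9,0],"twist": [0,0,0]},{"linear": [2,0,3.3],"twist": [0,0,0]},{"linear": [2,0,3.3],"twist": [0,0,0]},{"linear": [0,0,0],"twist": [0,0,0]},{"linear": [0,0,0],"twist": [0,0,0]}])

```text
time_s: 9.82
tool_pos: [0.5615, 0.0978, 0.0844]
tcp_rot: [179.1, 31.0, 166.6]
ft_force: [-1.0, -0.1, 0.4]
opening: 0.0006
```

```bash
python3 -c "
from h import *
to((12.5,60,79.8),(8,60,80.2),(1,60,79.4),(-6.5,60,76.5))"
```

```text
t 9.8167 board [13.3 62.  84.4] rot [179.1  31.  166.6] F [-0.96 -0.09  0.41] open 0.0006
(12.5, 60, 79.8) -> [ 3.  -2.   3.5]
(8, 60, 80.2) -> [ 3.6  0.  -2.7]
(1, 60, 79.4) -> [ 6.4 -0.  -2.9]
(-6.5, 60, 76.5) -> [ 7.9 -0.  -1.4]
```

arm_command(deltas=[{"linear": [1.5,-2,1.7],"twist": [0,0,0]},{"linear": [1.5,0,1.7],"twist": [0,0,0]},{"linear": [0,0,0],"twist": [0,0,0]},{"linear": [0,0,0],"twist": [0,0,0]}])

```text
time_s: 10.15
tool_pos: [0.5608, 0.0957, 0.0798]
tcp_rot: [179.1, 31.0, 166.6]
ft_force: [1.4, -0.1, 2.9]
opening: 0.0004
```

```bash
python3 -c "
from h import *
to((8,60,80.2),(1,60,79.4),(-6.5,60,76.5))"
```

```text
t 10.15 board [13.  59.8 79.8] rot [179.1  31.  166.6] F [ 1.43 -0.1   2.86] open 0.0004
(8, 60, 80.2) -> [ 4.1  0.2 -2.9]
(1, 60, 79.4) -> [ 6.4 -0.  -2.9]
(-6.5, 60, 76.5) -> [ 7.9 -0.  -1.4]
```

arm_command(deltas=[{"linear": [4.1,0,-2.9],"twist": [0,0,0]},{"linear": [3.2,0,-1.5],"twist": [0,0,0]},{"linear": [3.2,0,-1.4],"twist": [0,0,0]}])

```text
time_s: 10.4
tool_pos: [0.548, 0.0987, 0.0787]
tcp_rot: [179.2, 31.0, 166.6]
ft_force: [-0.2, 0.9, 0.5]
opening: 0.0006
```

arm_command(deltas=[{"linear": [4,0,-0.7],"twist": [0,0,0]},{"linear": [4,0,-0.7],"twist": [0,0,0]},{"linear": [0,0,0],"twist": [0,0,0]}])

```text
time_s: 10.65
tool_pos: [0.5404, 0.1005, 0.0755]
tcp_rot: [179.2, 31.0, 166.6]
ft_force: [-0.0, -0.1, 0.5]
opening: 0.0004
```

arm_command(deltas=[{"linear": [0,0,-8],"twist": [0,0,0]},{"linear": [0,0,-14],"twist": [0,0,0]},{"linear": [0,0,0],"twist": [0,0,0]},{"linear": [0,0,0],"twist": [0,0,0]}])

```text
time_s: 10.98
tool_pos: [0.5306, 0.1028, 0.0953]
tcp_rot: [179.1, 31.1, 166.6]
ft_force: [-0.6, -0.2, 0.0]
opening: 0.0003
```

```bash
python3 -c "
from h import *
to((12.5,60,90),(12.5,60,80),(8,60,80.2),(1,60,79.4),(-6.5,60,76.5))
cv2.imwrite('pics/x1.png',imaging.grab_frame('side')[:,:,::-1])"
```

```text
t 10.9833 board [-18.   59.9  95.3] rot [179.1  31.1 166.6] F [-0.64 -0.19  0.02] open 0.0003
(12.5, 60, 90) -> [-23.4   0.   20.3]
(12.5, 60, 80) -> [ 5.2 -0.1  8.6]
(8, 60, 80.2) -> [ 3.8  0.  -2.5]
(1, 60, 79.4) -> [ 6.4 -0.  -2.9]
(-6.5, 60, 76.5) -> [ 7.9 -0.  -1.4]
```

arm_command(deltas=[{"linear": [-12,0,10],"twist": [0,0,0]},{"linear": [-11.4,0,10.3],"twist": [0,0,0]},{"linear": [0,0,0],"twist": [0,0,0]},{"linear": [0,0,0],"twist": [0,0,0]},{"linear": [0,0,0],"twist": [0,0,0]}])

```text
time_s: 11.45
tool_pos: [0.5595, 0.0957, 0.0888]
tcp_rot: [179.2, 30.9, 166.6]
ft_force: [-0.1, 1.0, 0.2]
opening: 0.0003
```

```bash
python3 -c "
from h import *
to((12.5,60,79.8),(8,60,80.2),(1,60,79.4),(-6.5,60,76.5))"
```

```text
t 11.45 board [11.8 59.5 88.8] rot [179.2  30.9 166.6] F [-0.14  1.02  0.22] open 0.0003
(12.5, 60, 79.8) -> [4.  0.4 8.1]
(8, 60, 80.2) -> [ 3.7  0.  -2.7]
(1, 60, 79.4) -> [ 6.4 -0.  -2.9]
(-6.5, 60, 76.5) -> [ 7.9 -0.  -1.4]
```

arm_command(deltas=[{"linear": [2,0,4],"twist": [0,0,0]},{"linear": [2,0,4],"twist": [0,0,0]},{"linear": [0,0,0],"twist": [0,0,0]},{"linear": [0,0,0],"twist": [0,0,0]},{"linear": [0,0,0],"twist": [0,0,0]}])

```text
time_s: 11.87
tool_pos: [0.5606, 0.0958, 0.0806]
tcp_rot: [179.2, 31.0, 166.6]
ft_force: [1.3, -1.2, 0.5]
opening: 0.0005
```

arm_command(deltas=[{"linear": [3.7,0,-2.7],"twist": [0,0,0]},{"linear": [3.2,0,-1.5],"twist": [0,0,0]},{"linear": [3.2,0,-1.4],"twist": [0,0,0]}])

```text
time_s: 12.12
tool_pos: [0.5489, 0.0984, 0.0801]
tcp_rot: [179.2, 31.0, 166.6]
ft_force: [-0.7, 0.9, -0.6]
opening: 0.0005
```

arm_command(deltas=[{"linear": [4,0,-0.7],"twist": [0,0,0]},{"linear": [4,0,-0.7],"twist": [0,0,0]},{"linear": [0,0,0],"twist": [0,0,0]}])

```text
time_s: 12.37
tool_pos: [0.5414, 0.1004, 0.0771]
tcp_rot: [179.2, 31.0, 166.6]
ft_force: [-0.4, -0.6, 2.4]
opening: 0.0004
```

arm_command(deltas=[{"linear": [0,0,-8],"twist": [0,0,0]},{"linear": [0,0,-14],"twist": [0,0,0]},{"linear": [0,0,-35],"twist": [0,0,0]},{"linear": [0,0,-35],"twist": [0,0,0]},{"linear": [0,0,0],"twist": [0,0,0]}])

```text
time_s: 12.78
tool_pos: [0.496, 0.112, 0.1619]
tcp_rot: [178.9, 31.3, 166.6]
ft_force: [1.9, 1.6, 0.6]
opening: 0.0005
```

```bash
python3 -c "
from h import *
to((18,60,93)); wheelpic('a5')"
```

```text
t 12.7833 board [-53.8  61.  161.9] rot [178.9  31.3 166.6] F [1.89 1.65 0.59] open 0.0005
(18, 60, 93) -> [-25.5  -2.4  96.2]
```

View pics/a5.png

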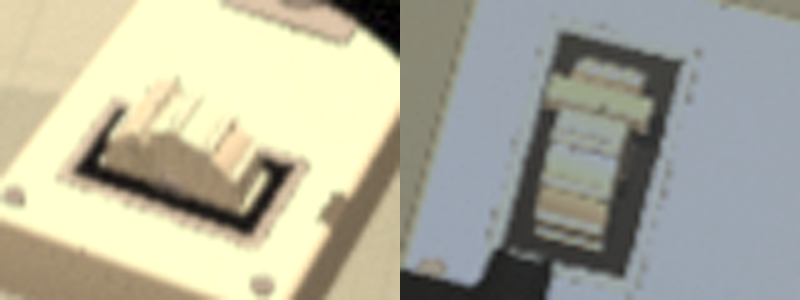

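View a5: the bar now stands out on the +x upper flank (crop px (600,102), full frame about (265,232.4)). Comparing with predictions for each click.

```bash
python3 -c "
from h import *
B=np.load('B.npy')
for k in range(-4,2):
    a=k*np.pi/6; p=b2w([[-33*np.sin(a),60,45+33*np.cos(a)]],B); print(k,proj('top',p).round(1),proj('side',p).round(1))
to((12.5,60,90))"
```

```text
-4 [[267.1 228.7]] [[314.3 281. ]]
-3 [[267.2 224.9]] [[312.4 274.4]]
-2 [[266.  225.9]] [[314.5 269.1]]
-1 [[263.8 231.8]] [[320.1 266.4]]
0 [[261.1 240.9]] [[327.8 267.3]]
1 [[258.8 250.7]] [[335.5 271.5]]
t 12.8833 board [-53.2  59.4 157.8] rot [179.   31.2 166.6] F [ 0.62 -0.33 -1.07] open 0.0004
(12.5, 60, 90) -> [-21.1  -0.4  92. ]
```

Both views match -1 click, so one stroke is left. I'll end it slightly shorter to stay clear of the taller bar.

arm_command(deltas=[{"linear": [-7,0.2,30.5],"twist": [0,0,0]},{"linear": [-7,0.2,30.5],"twist": [0,0,0]},{"linear": [-7,0,28],"twist": [0,0,0]},{"linear": [0,0,0],"twist": [0,0,0]},{"linear": [0,0,0],"twist": [0,0,0]}])

```text
time_s: 13.3
tool_pos: [0.5571, 0.0955, 0.0873]
tcp_rot: [179.3, 30.7, 166.6]
ft_force: [-1.0, -0.3, -0.8]
opening: 0.0003
```

arm_command(deltas=[{"linear": [0,0,0],"twist": [0,0,0]},{"linear": [0,0,0],"twist": [0,0,0]},{"linear": [0,0,0],"twist": [0,0,0]}])

```text
time_s: 13.55
tool_pos: [0.5582, 0.0971, 0.0916]
tcp_rot: [179.1, 31.1, 166.6]
ft_force: [-0.5, 0.3, 0.1]
opening: 0.0004
```

```bash
python3 -c "
from h import *
to((12.5,60,79.8))"
```

```text
t 13.55 board [10.2 60.5 91.6] rot [179.1  31.1 166.6] F [-0.48  0.27  0.08] open 0.0004
(12.5, 60, 79.8) -> [ 4.2 -0.7 11.3]
```

arm_command(deltas=[{"linear": [2.1,-0.5,5.6],"twist": [0,0,0]},{"linear": [2.1,0,5.6],"twist": [0,0,0]},{"linear": [0,0,0],"twist": [0,0,0]},{"linear": [0,0,0],"twist": [0,0,0]},{"linear": [0,0,0],"twist": [0,0,0]}])

```text
time_s: 13.97
tool_pos: [0.5609, 0.096, 0.0796]
tcp_rot: [179.1, 31.1, 166.6]
ft_force: [0.9, 0.0, 5.2]
opening: 0.0003
```

```bash
python3 -c "
from h import *
to((8,60,80.2),(1,60,79.4),(-3.5,60,78.3))"
```

```text
t 13.9667 board [13.1 60.1 79.6] rot [179.1  31.1 166.6] F [0.94 0.03 5.18] open 0.0003
(8, 60, 80.2) -> [ 4.  -0.1 -3.2]
(1, 60, 79.4) -> [ 6.4 -0.  -2.9]
(-3.5, 60, 78.3) -> [ 4.4 -0.  -1.4]
```

arm_command(deltas=[{"linear": [4,0,-3.2],"twist": [0,0,0]},{"linear": [3.2,0,-1.5],"twist": [0,0,0]},{"linear": [3.2,0,-1.4],"twist": [0,0,0]},{"linear": [4.4,0,-1.4],"twist": [0,0,0]},{"linear": [0,0,0],"twist": [0,0,0]}])

```text
time_s: 14.38
tool_pos: [0.5431, 0.0998, 0.0774]
tcp_rot: [179.2, 31.0, 166.6]
ft_force: [-1.0, 1.2, 2.5]
opening: 0.0003
```

arm_command(deltas=[{"linear": [0,0,-8],"twist": [0,0,0]},{"linear": [0,0,-14],"twist": [0,0,0]},{"linear": [0,0,-35],"twist": [0,0,0]},{"linear": [0,0,-35],"twist": [0,0,0]},{"linear": [0,0,0],"twist": [0,0,0]}])

```text
time_s: 14.8
tool_pos: [0.4974, 0.1109, 0.1616]
tcp_rot: [178.9, 31.3, 166.6]
ft_force: [2.2, 0.2, 1.1]
opening: 0.0002
```

```bash
python3 -c "
from h import *
to((18,60,93)); wheelpic('a6')"
```

```text
t 14.8 board [-52.1  60.3 161.6] rot [178.9  31.3 166.6] F [2.22 0.25 1.15] open 0.0002
(18, 60, 93) -> [-24.3  -1.6  95. ]
```

View pics/a6.png

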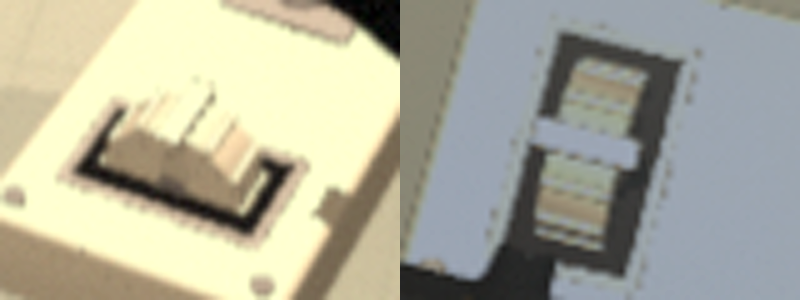

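View a6: the bar lies across the top of the wheel at crop px (587,143), full frame (262.4,240.6). The prediction for 0 is (261.1,240.9), so the wheel is at its mark with the arm clear. Next I set the tool upright and go behind the toggle.

arm_command(deltas=[{"linear": [0,0,0],"twist": [0,0.109,0]},{"linear": [0,0,0],"twist": [0,0.109,0]},{"linear": [0,0,0],"twist": [0,0.109,0]},{"linear": [0,0,0],"twist": [0,0.109,0]},{"linear": [0,0,0],"twist": [0,0.109,0]}])

```text
time_s: 15.32
tool_pos: [0.4975, 0.1087, 0.1554]
tcp_rot: [179.3, -0.6, 167.0]
ft_force: [0.7, -0.3, 0.3]
opening: 0.0005
```

arm_command(deltas=[{"linear": [0,-30,0],"twist": [0,0,0]},{"linear": [0,-30,0],"twist": [0,0,0]},{"linear": [0,-30,0],"twist": [0,0,0]},{"linear": [0,-30,0],"twist": [0,0,0]},{"linear": [0,0,0],"twist": [0,0,0]}])

```text
time_s: 15.73
tool_pos: [0.4687, -0.0144, 0.1528]
tcp_rot: [179.5, -0.5, 166.6]
ft_force: [0.8, -0.2, 0.6]
opening: 0.0006
```

arm_command(deltas=[{"linear": [0,0,0],"twist": [0,0,0]},{"linear": [0,0,0],"twist": [0,0,0]},{"linear": [0,0,0],"twist": [0,0,0]}])

```text
time_s: 15.98
tool_pos: [0.4706, -0.0069, 0.1542]
tcp_rot: [179.3, -0.3, 167.1]
ft_force: [-0.2, -0.3, -0.1]
opening: 0.0004
```

```bash
python3 -c "
from h import *
rotneed(0);to((-48,-60,100),(-48,-60,73),(-4,-60,73))"
```

```text
t 15.9833 board [-51.7 -60.5 154.2] rot [179.3  -0.3 167.1] F [-0.24 -0.27 -0.13] open 0.0004
need twist [ 0.012 -0.005  0.002] joints [ -2.   3.  -3. 111.  -1.  66.  73.]
t 15.9833 board [-51.7 -60.5 154.2] rot [179.3  -0.3 167.1] F [-0.24 -0.27 -0.13] open 0.0004
(-48, -60, 100) -> [-4.  -0.2 54.2]
(-48, -60, 73) -> [-0.1 -0.3 27. ]
(-4, -60, 73) -> [-44.   -0.1  -0.2]
```

arm_command(deltas=[{"linear": [-2,0,27],"twist": [0,0,0]},{"linear": [-2,0,27],"twist": [0,0,0]},{"linear": [0,0,13],"twist": [0,0,0]},{"linear": [0,0,13],"twist": [0,0,0]},{"linear": [0,0,0],"twist": [0,0,0]}])

```text
time_s: 16.4
tool_pos: [0.4729, -0.0066, 0.0723]
tcp_rot: [179.3, -0.5, 167.1]
ft_force: [0.5, 0.2, -0.5]
opening: 0.0005
```

arm_command(deltas=[{"linear": [0,0,0],"twist": [0,0,0]},{"linear": [0,0,0],"twist": [0,0,0]},{"linear": [0,0,0],"twist": [0,0,0]}])

```text
time_s: 16.65
tool_pos: [0.4753, -0.0072, 0.076]
tcp_rot: [179.2, -0.1, 167.0]
ft_force: [-0.5, -0.2, -0.6]
opening: 0.0006
```

```bash
python3 -c "
from h import *
to((-10,-60,72.5),(-4,-60,72.5))"
```

```text
t 16.65 board [-47.1 -59.8  76. ] rot [ 1.792e+02 -1.000e-01  1.670e+02] F [-0.5  -0.24 -0.55] open 0.0006
(-10, -60, 72.5) -> [-37.1  -0.3   3.4]
(-4, -60, 72.5) -> [-6. -0. -0.]
```

arm_command(deltas=[{"linear": [-5,0,3.4],"twist": [0,0,0]},{"linear": [-8,0,0],"twist": [0,0,0]},{"linear": [-8,0,0],"twist": [0,0,0]},{"linear": [-8,0,0],"twist": [0,0,0]},{"linear": [-8,0,0],"twist": [0,0,0]}])

```text
time_s: 17.07
tool_pos: [0.5116, -0.0161, 0.0716]
tcp_rot: [179.3, -0.2, 167.0]
ft_force: [-1.0, -0.2, 1.1]
opening: 0.0002
```

arm_command(deltas=[{"linear": [-3,0,0],"twist": [0,0,0]},{"linear": [-2,0,0],"twist": [0,0,0]},{"linear": [0,0,0],"twist": [0,0,0]},{"linear": [0,0,0],"twist": [0,0,0]}])

```text
time_s: 17.4
tool_pos: [0.5156, -0.017, 0.0715]
tcp_rot: [179.3, -0.2, 167.0]
ft_force: [-0.2, 0.2, -0.5]
opening: 0.0003
```

```bash
python3 -c "
from h import *
to((-3,-60,72.5))"
```

```text
t 17.4 board [ -5.6 -60.2  71.5] rot [179.3  -0.2 167. ] F [-0.23  0.25 -0.45] open 0.0003
(-3, -60, 72.5) -> [-2.6  0.2 -1. ]
```

arm_command(deltas=[{"linear": [-2,0,0],"twist": [0,0,0]},{"linear": [0,0,0],"twist": [0,0,0]},{"linear": [0,0,0],"twist": [0,0,0]}])

```text
time_s: 17.65
tool_pos: [0.5173, -0.0174, 0.0715]
tcp_rot: [179.3, -0.2, 167.0]
ft_force: [-0.2, 1.0, -0.5]
opening: 0.0007
```

arm_command(deltas=[{"linear": [-1.5,0,0],"twist": [0,0,0]},{"linear": [0,0,0],"twist": [0,0,0]},{"linear": [0,0,0],"twist": [0,0,0]}])

```text
time_s: 17.9
tool_pos: [0.5189, -0.0177, 0.0715]
tcp_rot: [179.3, -0.2, 167.0]
ft_force: [-1.4, 0.5, -1.1]
opening: 0.0004
```

arm_command(deltas=[{"linear": [-1.5,0,0],"twist": [0,0,0]},{"linear": [0,0,0],"twist": [0,0,0]},{"linear": [0,0,0],"twist": [0,0,0]}])

```text
time_s: 18.15
tool_pos: [0.5203, -0.018, 0.0714]
tcp_rot: [179.3, -0.2, 167.0]
ft_force: [-1.9, 0.3, 0.8]
opening: 0.0005
```

arm_command(deltas=[{"linear": [-1.5,0,0],"twist": [0,0,0]},{"linear": [0,0,0],"twist": [0,0,0]},{"linear": [0,0,0],"twist": [0,0,0]}])

```text
time_s: 18.4
tool_pos: [0.5208, -0.0182, 0.0711]
tcp_rot: [179.3, -0.4, 167.0]
ft_force: [-6.2, 2.1, 0.9]
opening: 0.0003
```

Force rose to 6.5 N: the toggle is on its stop. Backing off and lifting clear for a final look.

arm_command(deltas=[{"linear": [10,0,0],"twist": [0,0,0]},{"linear": [20,0,0],"twist": [0,0,0]},{"linear": [20,0,-10],"twist": [0,0,0]},{"linear": [10,0,-35],"twist": [0,0,0]},{"linear": [10,0,-38],"twist": [0,0,0]}])

```text
time_s: 18.82
tool_pos: [0.4514, -0.0037, 0.1544]
tcp_rot: [179.3, -0.4, 167.0]
ft_force: [1.8, 0.5, 0.3]
opening: 0.0004
```

arm_command(deltas=[{"linear": [15,0,-35],"twist": [0,0,0]},{"linear": [15,0,-35],"twist": [0,0,0]},{"linear": [0,0,0],"twist": [0,0,0]},{"linear": [0,0,0],"twist": [0,0,0]},{"linear": [0,0,0],"twist": [0,0,0]}])

```text
time_s: 19.23
tool_pos: [0.4245, 0.0019, 0.2247]
tcp_rot: [179.3, -0.2, 167.0]
ft_force: [0.5, 0.6, 0.3]
opening: 0.0005
```

```bash
python3 -c "
from h import *
tb(); B=np.load('B.npy')
a=imaging.grab_frame('side'); b=imaging.grab_frame('top')
f=lambda i:cv2.resize(i[:,:,::-1],(400,300),interpolation=cv2.INTER_CUBIC)
cv2.imwrite('pics/a7.png',np.clip(np.vstack([np.hstack([f(a[220:304,280:392]),f(b[190:310,215:375])]),np.hstack([f(a),f(b)])])*1.3,0,255).astype(np.uint8))
for t in (-.5,.3,.5): print(t,proj('top',b2w([[32*np.sin(t),-60,48+32*np.cos(t)]],B)).round(1))
"
```

```text
t 19.2333 board [-98.6 -62.3 224.7] rot [179.3  -0.2 167. ] F [0.46 0.62 0.3 ] open 0.0005
-0.5 [[328.8 267.1]]
0.3 [[332.4 252.6]]
0.5 [[333.1 249.3]]
```

View pics/a7.png

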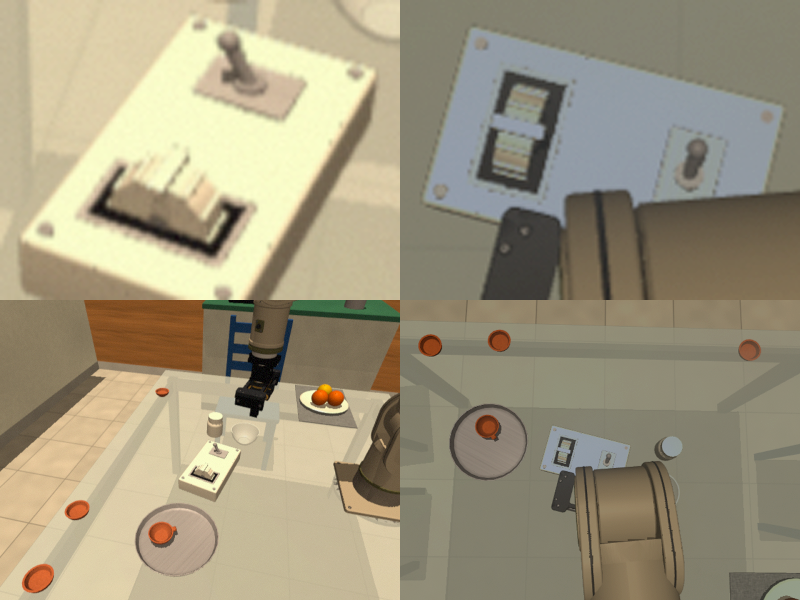

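View a7: the bar is still across the wheel top (crop px (519,123)). The toggle ball is at crop px (697,146), full frame (333.8,248.4), against a predicted fully-on (333.1,249.3). The other objects look untouched and the arm is clear, so I'm handing in.

```bash
python3 -c "
from rig import ticket; print(ticket.close_job())"
```

```text
the job is handed in; nothing more can be done
None
```

The dimmer wheel is at its mark and the toggle is on. I handed the job in at about 19 s of the 54 s allowed; no verdict was reported.

**Wheel:** I flicked it over click by click with the closed fingertips until the cross-bar stood on top. With the arm clear and the toggle still off, the bar was at pixel (262.4, 240.6) in the top view; the prediction for straight up was (261.1, 240.9). It was still there in the last picture.

**Toggle:** I pushed it over until it met its stop at about 6.5 N. Its ball then showed at (333.8, 248.4), with fully on predicted at (333.1, 249.3).

**Other objects:** The thali, diya and jar looked unmoved. The bowl did too in the side view, but the arm partly hid it in the top view. I judged this by eye and did not measure it.

**What went wrong on the way:**
- **Joint limit:** joint 7 reached its limit at -149° on the first approach, so I turned the tool half round and carried on.
- **Hard press:** one approach overshot and pressed the fingertip on the wheel with about 34 N. I eased off.
- **First stroke:** after it I could not tell in the pictures whether the wheel had moved. After the second stroke the bar was visible, and each later flick moved it one click.
- **Side camera fit:** the board fit was 2–3 pixels off in the side view, so I relied mainly on the top view.

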